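Plug in the test probe and hold the cover over the terminal block

TASK

Take the slim-headed test probe from its stand and plug it fully home into the opening in the middle of the terminal block, and let go of it. Then pick up the domed cover plate by its dome and hold it level over the block, about 2 cm above the top and touching neither block nor probe, with its four holes in line with the four threaded holes so that the screws could be started; either way round will do. Finish while still holding it there, keep still, and leave the blanking plug and everything else on the bench alone.

Things in the scene. Friction and masses are not known exactly. Their poses are not given: they have to be found in the camera images.
- probe: Test probe, upright in either hole of the stand. Origin on its axis at the underside of its collar, z up. Below: brass shank, 8 mm diameter, 30 mm long, tapered foot. Above: steel collar, 20 mm diameter, 4 mm thick, then a slim round black head, 14 mm diameter, 4 to 40 mm above the origin: grip it there. 30 to 60 g.
- plug: A blanking plug parked in the other hole of the stand: same shank, but a low wide button head, 26 mm diameter and 11 mm tall. Not used; stays where it is. Origin on its axis at the underside of the head, z up.
- stand: Grey fixed parking stand, 40 mm (its x) by 104 mm (its y), 40 mm tall, origin at the centre of its underside. Its two loose holes, 12 mm wide and 36 mm deep, lie at y = +30 and -30 mm, x = 0; the probe's and plug's origins are at the stand's top.
- block: Fixed aluminium terminal block on a thin dark foot, right of the vice: 84 mm (x) by 120 mm (y), top 36 mm above the worktop; a stub gland on each end (y), reaching 14 mm out. Origin: centre of the underside, z up. In its top: the terminal opening in the middle, and threaded holes at x +-31, y +-49 mm. Turned by up to about 25 degrees.
- terminal (a point): Centre of the mouth of the block's terminal opening, in the block's top face: round, 10 mm diameter with a 2 mm chamfer, 33 mm deep, vertical. Fully home, the probe's collar rests on the block's top, so the probe's origin is at this point.
- cover: Loose dark steel plate lying flat left of the vice, 84 (x) by 120 (y) by 5 mm thick, same either way round. 11 mm holes at x +-31, y +-49 mm. On its middle a hollow dome, 44 (x) by 38 mm (y), upright flat faces, top 48 mm above the plate's underside: grip it there. Open below (36x30 mm, 44 mm high inside), it takes in the seated probe's head. Origin: centre of the underside, z up. 0.15 to 0.31 kg.
- thread0 (a point): Mouth of the block's threaded hole at its (+x,+y) corner, in the top face; about 7 mm wide.
- thread1 (a point): Mouth of the block's threaded hole at its (-x,+y) corner, in the top face; about 7 mm wide.
- thread2 (a point): Mouth of the block's threaded hole at its (-x,-y) corner, in the top face; about 7 mm wide.
- thread3 (a point): Mouth of the block's threaded hole at its (+x,-y) corner, in the top face; about 7 mm wide.
- hole0 (a point): Centre of the cover's screw hole at its (+x,+y) corner, at the plate's underside.
- hole1 (a point): Centre of the cover's screw hole at its (-x,+y) corner, at the plate's underside.
- hole2 (a point): Centre of the cover's screw hole at its (-x,-y) corner, at the plate's underside.
- hole3 (a point): Centre of the cover's screw hole at its (+x,-y) corner, at the plate's underside.
- petri: Bystander: round petri dish, 59 mm wide, 14 mm tall, near the front edge before the vice; leave it alone. Origin under its middle.
- driver: Bystander: screwdriver with a red handle, 187 mm long, lying at the back left; leave it alone. Origin under its middle.
- torch: Bystander: black hand torch, 133 mm long, lying at the left; leave it alone. Origin under its middle.
- carton: Bystander: small carton, 60x85x60 mm, back right; leave it alone. Origin under its middle.
- vial: Bystander: brown glass vial with a black cap, 26 mm wide, 79 mm tall, standing behind the vice; leave it alone. Origin under its middle.
- marker: Bystander: white and red marker pen, 135 mm long, lying at the front left; leave it alone. Origin under its middle.
- battery: Bystander: small battery cell, 15 mm wide, 50 mm tall, standing at the back; leave it alone. Origin under its middle.

How it is judged:
On the way, in this order (a step that is already met when the one before it is completed fails the run):
1. the probe is fully home in the block's terminal opening and released (horizontal distance between probe and terminal below 0.003 m and z of probe in the frame of terminal between -0.003 and 0.003 m and angle between probe's own z axis and vertical below 0.1 rad and contact force between the fingers and probe below 0.1 N), for 0.2 s.
2. the cover is held hovering over the block, holes in line (((horizontal distance between hole0 and thread0 below 0.004 m and horizontal distance between hole1 and thread1 below 0.004 m and horizontal distance between hole2 and thread2 below 0.004 m and horizontal distance between hole3 and thread3 below 0.004 m) or (horizontal distance between hole0 and thread2 below 0.004 m and horizontal distance between hole1 and thread3 below 0.004 m and horizontal distance between hole2 and thread0 below 0.004 m and horizontal distance between hole3 and thread1 below 0.004 m)) and z of cover in the frame of block between 0.044 and 0.071 m and angle between cover's own z axis and vertical below 0.08 rad and contact force between the fingers and cover above 1 N and contact force between cover and block below 0.1 N and contact force between cover and probe below 0.1 N and linear speed of cover below 0.015 m/s), for 0.2 s.
At the end, for the whole second after the job is handed in: Probe home in the opening: within 3 mm sideways and in height, upright within 0.1 rad, not gripped. Cover gripped, still (under 15 mm/s), level within 0.08 rad, 8 to 35 mm above the block, touching neither block nor probe, each hole within 4 mm sideways of a threaded hole, either way round (all of step 1 and all of step 2); the arm keeps its last pose, push and grip.
It fails at once if a bystander or the blanking plug is moved by more than 25 mm (distance of any of petri, driver, torch, carton, vial, marker, battery, plug from where it was at the start of the episode above 0.025 m).
It also fails if it takes over 64 s, if anything falls off the work surface, if the arm or the gripper's body presses on something with over 40 N, if the wrist force passes 120 N, or if a joint passes its speed limit or range.

ROBOT

A 6-joint arm with a two-finger parallel gripper is mounted at the origin on a cart in front of the work surface, level with it; the furniture and walls round the work are solid. World frame = base frame: x ahead of the robot, y to its left, z up, the work surface at z = 0. Lengths are in m, angles in rad, forces in N, time in s.
With the tool pointing down it reaches from about 0.325 to 1 m from the base axis. Payload 5.1 kg.
Tool frame: the origin (TCP) lies at the very end of the fingers, on their centre line; the grasp point (between the pads) lies 19 mm behind it; z points along the fingers, y is the line along which they close (so a half turn about z gives the same grasp; the last joint's range is limited). The gripper opens to 85 mm and grips with 20 to 120 N. Pads are 22 mm wide; open, the fingers measure 114 mm over their backs; the gripper's body (76 mm by 85 mm) begins 54 mm behind the grasp point. The pads swing forward as they close: fully open they stand 13 mm farther back than shut.
Start: joints at [-1.387, 0.124, 1.65, -0, 1.367, -0.083], TCP at [0.171, -0.627, 0.231] pointing down, gripper open.
Joint ranges: [-2.61, 2.61], [-1.02, 2.33], [0.03, 2.71], [-1.35, 4.49], [0.32, 2.68], [-2.91, 2.91]. Speed limits (rad/s): [2.57, 2.57, 3.14, 3.14, 3.14, 3.14].

INTERFACE

Orientations are given as a unit quaternion [x, y, z, w].
In Python, from workcell import manip, cams gives the robot as it stands. The module is installed in compiled form; this text tells all that it offers.
- The arm moves only by the shell command python3 -m jog 'ROWS' [FORCE]. ROWS is JSON, a list of rows, each a list of 5 numbers: the opening, from -1 (shut) to 1 (fully open), then the shift along the tool's x, y, z in mm, then the turn about the tool's z in rad. In form: [[grip, x, y, z, turn], ...]. A call has 1 to 10 rows; each row shifts and turns the commanded pose from where the row before left it, along the tool's axes as they then stand; what a row does not reach is not made up. A row lasts 1/8 s, in which the tool goes at most 62.5 mm and 10.7 degrees, less where a joint would pass 70% of its speed; a pose out of reach is approached as far as the arm can. A call is refused whole if a number of a shift passes 62.5 or a number of a turn 0.188, either way. A call with a gripper value outside its range is refused whole. The fingers move at their own pace and stop on an object; FORCE is the grip in N (left out, the last holds). Time passes only in rows, so rows that do not move let the fingers close. It gives the time, the measured TCP pose, the force, the opening and the grip force at its end, in the units of the state.
- manip.state(): the state, without advancing time (a new reading comes with each control period).
- cams.capture(name): name is "scene" or "side" or "wrist"; returns the picture (420x560x3 uint8, red, green, blue); there is no depth.
- cams.calibration(name): a dict with "mtx" (3x3 intrinsics, pixels), "R" (3x3) and "t" (3): a world point X has camera coordinates R X + t; the wrist camera has in their place "T_tool_cam" (4x4, takes a point from camera to tool coordinates, whose origin is the TCP and whose axes are the flange's). Camera axes: x right, y down, z forward; pixel columns grow to the right and rows downward; lengths in m; the calibration is good to about 2 mm. The wrist camera is an equidistant fisheye: a pixel r from the principal point sees the ray r / f radians off the axis. A picture is of the moment at which its call begins: read the wrist's pose just before it. calibration takes no time and is no camera call.
- manip.close_job(): hands the job in; it is judged then, once.
The state is a dict: "time_s": time; "joint_positions": joint angles; "joint_velocities": joint speeds; "effort": joint torques, N m; "tool_pos": TCP position; "eef_rot": TCP orientation; "wrist_force": force on the tool from outside, world axes, zero at the start; "wrist_torque": the same for the moment, N m; "opening": opening from 0.0 (shut) to 1.0 (fully open); "grip_force": force on a finger pad.
Only numpy, scipy, OpenCV 4.12 (cv2) and the standard library are available. Lean on these libraries where they do the work, as an engineer would, in place of code of your own. Each camera call takes 0.05 s, during which the arm holds its last target. There are 200 camera calls.

## Working session

There is one attempt and no reset: what is moved stays moved. The work goes in short steps, Python scripts to look and compute and a shell command to move; the robot and the scene stay as the last step left them, time stands still between calls to the robot, and variables do not carry over. Pictures are saved under pics/ and viewed, at most 10 in all, crops included, and the job is handed in when it is done.

```bash
mkdir -p pics; python3 - <<'E'
from workcell import manip,cams
import cv2,json,numpy as np
s=manip.state();print(s['tool_pos'],s['eef_rot'],s['opening'])
for n in ['scene','side','wrist']:
    im=cams.capture(n);cv2.imwrite(f'pics/{n}0.png',im[:,:,::-1]);print(n,cams.calibration(n))
E
```

```text
[ 0.17120279 -0.62642627  0.23008152] [ 9.91119276e-01  1.32971850e-01 -5.31141936e-05 -1.03211654e-03] 1.0006395450468963
scene {'mtx': array([[501.55694747,   0.        , 281.75181874],
       [  0.        , 501.55694747, 201.82445952],
       [  0.        ,   0.        ,   1.        ]]), 'R': array([[-0.62772815, -0.7783559 ,  0.01092937],
       [-0.55884179,  0.4408317 , -0.70239823],
       [ 0.5418978 , -0.44702293, -0.71170027]]), 't': array([0.50114862, 0.26944872, 1.11224608])}
side {'mtx': array([[457.92709114,   0.        , 275.33003466],
       [  0.        , 457.92709114, 204.13261891],
       [  0.        ,   0.        ,   1.        ]]), 'R': array([[ 0.99831423,  0.05607172,  0.0149886 ],
       [ 0.04672128, -0.62314404, -0.78071034],
       [-0.03443572,  0.78009453, -0.6247133 ]]), 't': array([-0.54596499,  0.13285351,  1.42194523])}
wrist {'mtx': array([[325.1922621 ,   0.        , 276.68226783],
       [  0.        , 325.1922621 , 207.10081261],
       [  0.        ,   0.        ,   1.        ]]), 'T_tool_cam': array([[ 1.00930652e-04, -9.62071695e-01, -2.72796708e-01,
         6.90189810e-02],
       [ 9.99999918e-01, -9.70505343e-06,  4.04211627e-04,
        -2.29741053e-05],
       [-3.91528072e-04, -2.72796726e-01,  9.62071615e-01,
        -1.42224738e-01],
       [ 0.00000000e+00,  0.00000000e+00,  0.00000000e+00,
         1.00000000e+00]])}
```

View pics/scene0.png

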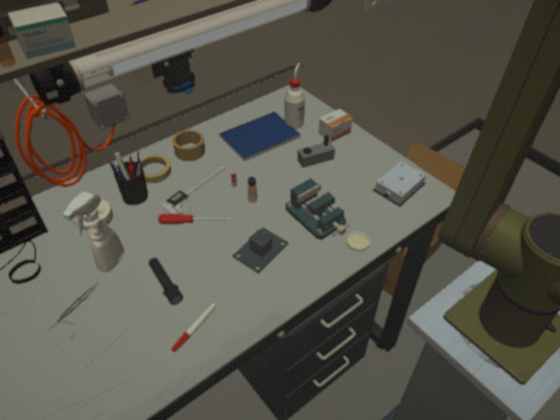

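View pics/side0.png

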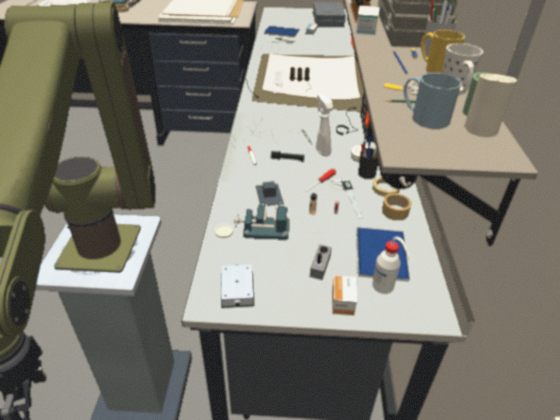

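The scene camera shows the cover at about (261,248), the block at (400,182) and the stand at (317,154), with the probe as a post at (327,142). The side camera shows the block at (237,284), the stand at (321,260) and the cover at (270,193).

```bash
cat > h.py <<'E'
from workcell import manip,cams
import cv2,numpy as np
from scipy.spatial.transform import Rotation as Ro
def ray(n,px,st=None):
    c=cams.calibration(n);K=c['mtx']
    d=np.array([(px[0]-K[0,2])/K[0,0],(px[1]-K[1,2])/K[1,1],1.])
    if n!='wrist': return -c['R'].T@c['t'],c['R'].T@d
    r=np.hypot(d[0],d[1]);d=np.array([d[0]/r*np.sin(r),d[1]/r*np.sin(r),np.cos(r)]) if r>0 else d
    T=c['T_tool_cam'];R=Ro.from_quat(st['eef_rot']).as_matrix()
    return np.array(st['tool_pos'])+R@T[:3,3],R@T[:3,:3]@d
def at(n,px,z,st=None):
    o,d=ray(n,px,st);return (o+d*(z-o[2])/d[2])
def proj(X,st):
    c=cams.calibration('wrist');T=c['T_tool_cam'];K=c['mtx'];R=Ro.from_quat(st['eef_rot']).as_matrix()
    p=T[:3,:3].T@(R.T@(np.array(X)-st['tool_pos'])-T[:3,3]);r=np.hypot(p[0],p[1]);th=np.arctan2(r,p[2])
    return np.array([K[0,2]+K[0,0]*th*p[0]/r,K[1,2]+K[1,1]*th*p[1]/r])
def yaw(st):
    x=Ro.from_quat(st['eef_rot']).as_matrix()[:,0];return np.arctan2(x[1],x[0])
def snap(name):
    st=manip.state();im=cams.capture('wrist')
    cv2.imwrite(f'pics/{name}.png',im[:,:,::-1]);np.save(f'pics/{name}.npy',np.r_[st['tool_pos'],st['eef_rot']]);print(st['time_s'],st['tool_pos'],yaw(st))
def load(name):
    a=np.load(f'pics/{name}.npy');return dict(tool_pos=a[:3],eef_rot=a[3:])
E
python3 - <<'E'
from h import *
for n,l in dict(scene=[((400,181),.036),((316,155),.04),((327,142),.08),((261,248),.005)],side=[((237,282),.036),((321,260),.04),((325,247),.08),((270,194),.005)]).items():
    for p,z in l: print(n,p,at(n,p,z).round(3))
s=manip.state();print(yaw(s))
ims=[]
for n,(x,y,w,h) in dict(scene=(285,115,150,100),side=(205,225,150,100)).items():
    im=cv2.imread(f'pics/{n}0.png')[y:y+h,x:x+w];ims.append(cv2.resize(im,(600,400) if 0 else (450,300),interpolation=cv2.INTER_CUBIC))
cv2.imwrite('pics/crop.png',np.vstack(ims))
E
```

```text
scene (400, 181) [ 0.439 -0.128  0.036]
scene (316, 155) [ 0.661 -0.016  0.04 ]
scene (327, 142) [ 0.651 -0.045  0.08 ]
scene (261, 248) [0.508 0.301 0.005]
side (237, 282) [ 0.448 -0.145  0.036]
side (321, 260) [ 0.682 -0.047  0.04 ]
side (325, 247) [ 0.691 -0.034  0.08 ]
side (270, 194) [0.511 0.303 0.005]
0.26681820943133877
```

View pics/wrist0.png

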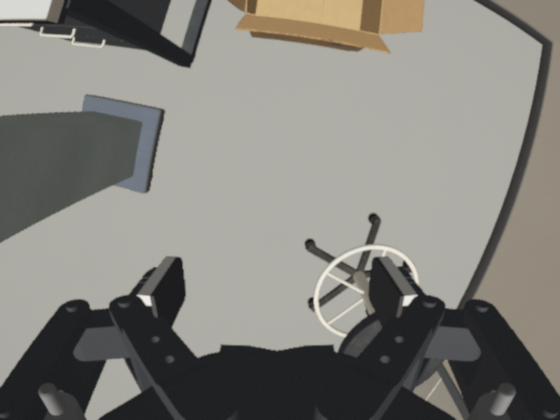

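```bash
python3 -m jog '[[1,46,-37,0,0],[1,46,-37,0,0],[1,46,-37,0,0],[1,46,-37,0,0],[1,46,-37,0,0],[1,46,-37,0,0],[1,46,-37,0,0],[1,46,-37,0,0],[1,46,-37,0,0],[1,20,-17,0,0]]'; python3 -c "
from h import *
snap('w1')"
```

```text
time_s: 1.4
tool_pos: [0.4987, -0.1724, 0.231]
eef_rot: [0.991, 0.135, -0.0, -0.0]
wrist_force: [-0.2, -0.3, -0.7]
opening: 1.003
grip_force: 0.0
1.4 [ 0.4987352  -0.17238558  0.23101925] 0.2698690372478828
```

View pics/w1.png

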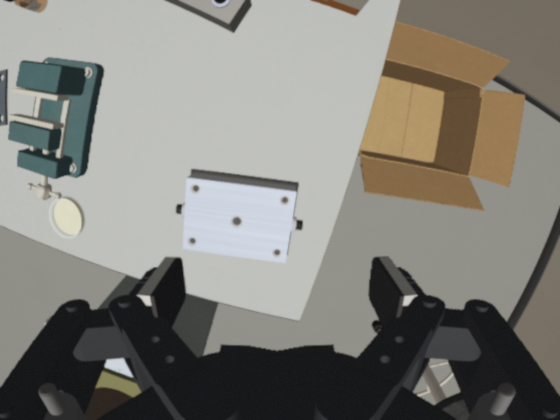

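The wrist view shows the block with its holes at about (196,188), (285,200), (277,252) and (192,241), and the terminal at (236,221). One end of the stand is visible at the top, near (215,5).

```bash
cat >> h.py <<'E'
def blob(g,p,w=6):
    x,y=map(int,np.round(p));c=g[y-w:y+w+1,x-w:x+w+1].astype(float)
    m=np.clip(np.median(c)-15-c,0,None);yy,xx=np.mgrid[-w:w+1,-w:w+1]
    return np.array([x+(m*xx).sum()/m.sum(),y+(m*yy).sum()/m.sum()])
L=np.array([[31,49],[-31,49],[-31,-49],[31,-49],[0,0]])/1000
def fit2(W,L=L):
    # rigid 2D fit: W=c+R L
    a=L-L.mean(0);b=W-W.mean(0);th=np.arctan2((a[:,0]*b[:,1]-a[:,1]*b[:,0]).sum(),(a*b).sum())
    R=np.array([[np.cos(th),-np.sin(th)],[np.sin(th),np.cos(th)]]);c=W.mean(0)-R@L.mean(0)
    return c,th,W-(c+L@R.T)
E
python3 - <<'E'
from h import *
st=load('w1');g=cv2.imread('pics/w1.png',0)
P=[(196,188),(285,200),(277,252),(192,241),(236,221)]
B=[blob(g,p,5) for p in P];print(np.round(B,1))
W=np.array([at('wrist',b,.036,st)[:2] for b in B])
# order thread: image top=+x, image left=+y : 196,188 -> (+x,+y); 192,241->(-x,+y); 277->(-,-); 285->(+,-)
W=W[[0,3,2,1,4]];c,th,r=fit2(W);print(c,th,(r*1000).round(1))
print('stand px',at('wrist',(207,2),.04,st))
E
```

```text
[[195.4 188. ]
 [284.4 199.6]
 [276.5 252. ]
 [192.  240.4]
 [236.5 220.7]]
[ 0.44628025 -0.14110673] 0.13347828519152108 [[-0.2 -0.4]
 [ 0.2 -0.3]
 [ 0.2  0.4]
 [-0.3  0.3]
 [ 0.1 -0. ]]
stand px [ 0.66810514 -0.05049959  0.04      ]
```

```bash
python3 -m jog '[[1,40,-40,0,0],[1,40,-20,0,0],[1,40,-10,0,0],[1,0,0,0,0]]'; python3 -c "
from h import *
snap('w2')"
```

```text
time_s: 1.95
tool_pos: [0.596, -0.0748, 0.2306]
eef_rot: [0.991, 0.134, -0.001, -0.0]
wrist_force: [-0.7, -0.0, 0.5]
opening: 1.0
grip_force: 0.0
1.95 [ 0.59600933 -0.07482439  0.23058661] 0.26913921622312387
```

View pics/w2.png

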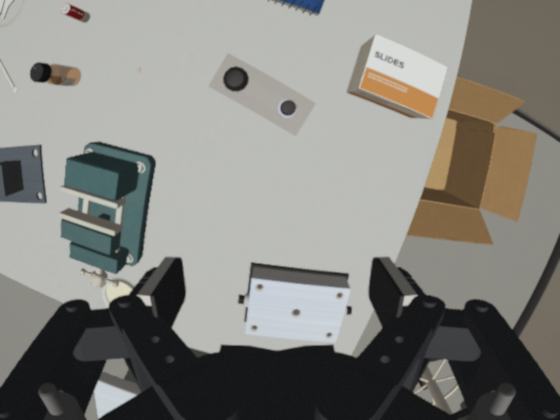

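The stand's top has corners at about (228,54), (314,103), (298,134) and (210,87). The plug is at (236,78) and the slim probe at (288,107) in the right-hand hole. The block is at the bottom.

```bash
python3 - <<'E'
from h import *
st=load('w2');g=cv2.imread('pics/w2.png',0)
W=np.array([at('wrist',p,.04,st)[:2] for p in [(228,54),(314,103),(298,134),(210,87)]])
# +y end left
c,th,r=fit2(W,np.array([[20,52],[20,-52],[-20,-52],[-20,52]])/1000)
print('stand',c,th,(r*1000).round(1)); R=np.array([[np.cos(th),-np.sin(th)],[np.sin(th),np.cos(th)]])
print('probe hole',c+R@[0,-.03],'plug',c+R@[0,.03])
print('head top',at('wrist',(288,107),.08,st),'collar',at('wrist',(287.5,107.5),.044,st))
P=[(260,287),(254,328),(330,335),(340,296),(296,313)]
B=[blob(g,p,4) for p in P];W=np.array([at('wrist',b,.036,st)[:2] for b in B])
c,th,r=fit2(W);print('block',c,th,(r*1000).round(1))
im=cv2.imread('pics/w2.png')
cv2.imwrite('pics/c2.png',cv2.resize(im[40:150,200:330],(780,660)[:2] if 0 else (709,600),interpolation=cv2.INTER_CUBIC))
E
```

```text
stand [ 0.6820183  -0.03612856] -0.24759531133567195 [[-0.6 -0.7]
 [-1.8  2.6]
 [ 1.8 -0.3]
 [ 0.5 -1.6]]
probe hole [ 0.6746661  -0.06521369] plug [ 0.6893705  -0.00704342]
head top [ 0.67400888 -0.06373148  0.08      ] collar [ 0.67477727 -0.06427885  0.044     ]
block [ 0.44680727 -0.14040002] 0.13162565073996638 [[-0.1 -0.3]
 [ 0.2 -0.4]
 [ 0.   0.3]
 [-0.3  0.4]
 [ 0.2  0. ]]
```

View pics/c2.png

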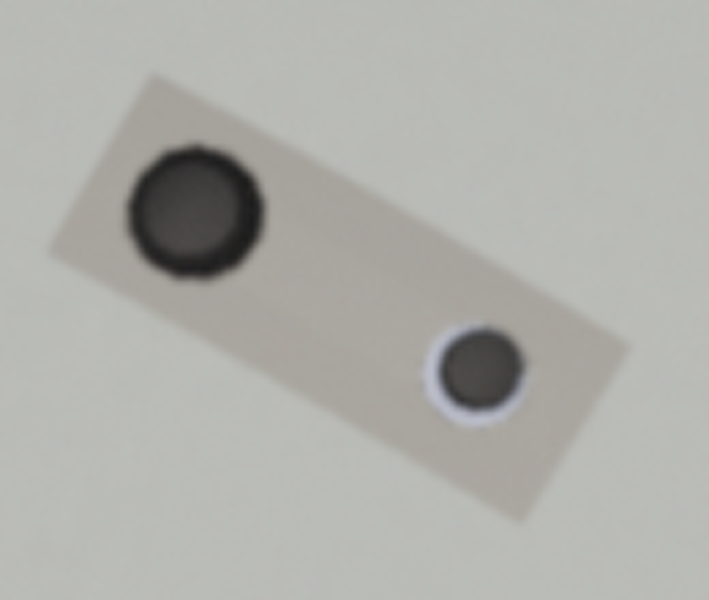

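```bash
python3 -m jog '[[0.2,0,0,10,-0.176],[0.2,0,0,15,-0.176],[0.2,0,0,15,-0.176],[0.2,0,0,15,-0.176],[0.2,0,0,15,-0.176],[0.2,0,0,15,-0.176],[0.2,15,37,15,0],[0.2,15,36,0,0],[0.2,0,0,0,0],[0.2,0,0,0,0]]'; python3 -c "
from h import *
snap('w3')
im=cv2.imread('pics/w3.png');st=load('w3');p=proj([.674,-.064,.08],st);print(p)"
```

```text
time_s: 3.25
tool_pos: [0.672, -0.0655, 0.1312]
eef_rot: [0.789, 0.614, -0.0, -0.0]
wrist_force: [-0.5, -0.6, -0.2]
opening: 0.597
grip_force: 0.0
3.25 [ 0.6720288  -0.06554191  0.13118119] 1.3218309498849485
[279.25825164 225.72185958]
```

View pics/w3.png

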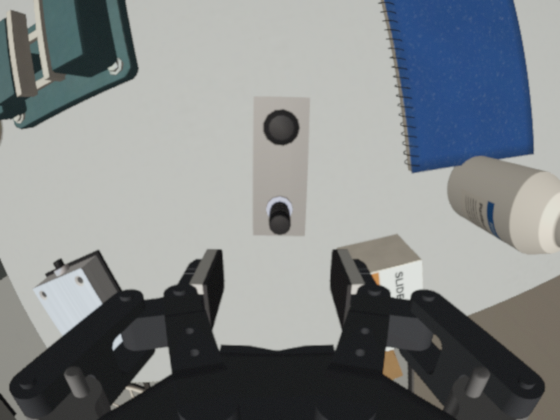

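The wrist view shows the probe's head top at (279.5,226), within half a pixel of the prediction. The fingers are clear on both sides and the plug is at (281,127).

```bash
python3 -m jog '[[0.2,2,1.6,30,0],[0.2,0,0,30,0],[0.2,0,0,18,0],[0.2,0,0,5,0],[0.2,0,0,0,0],[-1,0,0,0,0],[-1,0,0,0,0],[-1,0,0,0,0],[-1,0,0,0,0],[-1,0,0,0,0]]' 40; python3 -c "
from h import *
snap('w4')"
```

```text
time_s: 4.55
tool_pos: [0.676, -0.0632, 0.0496]
eef_rot: [0.789, 0.614, 0.001, 0.001]
wrist_force: [-1.5, 0.2, 5.4]
opening: 0.147
grip_force: 39.0
4.55 [ 0.67595962 -0.06320179  0.04959857] 1.3228147980204885
```

```bash
python3 -m jog '[[-1,0,0,-15,0],[-1,0,0,-30,0],[-1,0,0,-30,0],[-1,0,0,-15,0],[-1,0,0,0,0],[-1,0,0,0,0]]'; python3 - <<'E'
from h import *
snap('w5');st=load('w5');c=np.array([.44655,-.14075]);d=c-st['tool_pos'][:2];y=yaw(st)
print('tool dxy',d@[np.cos(y),np.sin(y)]*1000,d@[np.sin(y),-np.cos(y)]*1000)
im=cv2.imread('pics/w5.png')[150:330,160:400];cv2.imwrite('pics/c5.png',cv2.resize(im,(800,600),interpolation=cv2.INTER_CUBIC))
E
```

```text
time_s: 5.35
tool_pos: [0.6742, -0.0629, 0.1367]
eef_rot: [0.789, 0.614, -0.001, -0.001]
wrist_force: [0.8, 0.0, -0.9]
opening: 0.151
grip_force: 39.0
5.35 [ 0.67424959 -0.06291525  0.13671272] 1.3228431688392086
tool dxy -131.3364022690287 -201.63357823626066
```

View pics/c5.png

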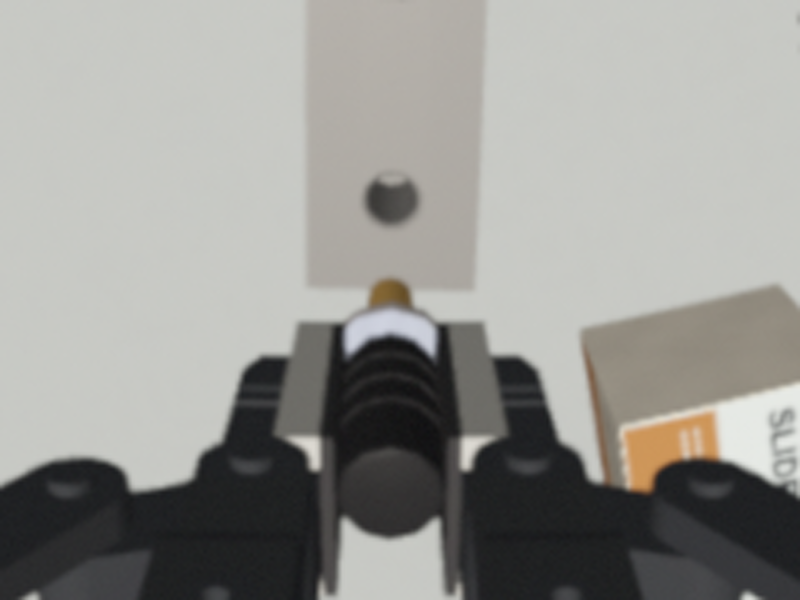

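The probe is held straight between the pads. In the full picture its head top is at about (277.3,297.6), the collar's far edge at (277.3,242.5) and the brass shank tip at (277.3,234).

```bash
python3 - <<'E'
from h import *
st=dict(tool_pos=np.zeros(3),eef_rot=np.array([0,0,0,1.]))
for p,z in [((277.3,297.6),-.0304),((277.3,242.5),.0096),((277.3,233.8),.0396),((277.3,233.8),.035)]: print(p,z,(at('wrist',p,z,st)*1000).round(1))
st=load('w5');p=at('wrist',(160+391/3.333,150+198/3.333),.04,st);print('hole',p,'tcp',st['tool_pos'])
E
```

```text
(277.3, 297.6) -0.0304 [ -0.3   0.3 -30.4]
(277.3, 242.5) 0.0096 [7.5 0.3 9.6]
(277.3, 233.8) 0.0396 [ 0.9  0.3 39.6]
(277.3, 233.8) 0.035 [ 2.6  0.3 35. ]
hole [ 0.67427941 -0.06352336  0.04      ] tcp [ 0.67424959 -0.06291525  0.13671272]
```

```bash
python3 -m jog '[[-1,-22,-34,0,0],[-1,-26,-40,0,0],[-1,-26,-40,0,0],[-1,-26,-40,0,0],[-1,-26,-40,0,0],[-1,-5,-8,0,0],[-1,0,0,0,0],[-1,0,0,0,0]]'; python3 - <<'E'
from h import *
snap('w6');st=load('w6');y=yaw(st);g=cv2.imread('pics/w6.png',0)
c,th=np.array([.44655,-.14075]),.1326;R=np.array([[np.cos(th),-np.sin(th)],[np.sin(th),np.cos(th)]])
B=[];W=[]
for l in L:
    p=proj(np.r_[c+R@l,.036],st)
    try:b=blob(g,p,7)
    except Exception as e:b=p*np.nan
    B.append(b);W.append(at('wrist',b,.036,st)[:2]);print(p.round(1),b.round(1),((W[-1]-c-R@l)*1000).round(1))
d=c-st['tool_pos'][:2];print('tool dxy',d@[np.cos(y),np.sin(y)]*1000,d@[np.sin(y),-np.cos(y)]*1000)
im=cv2.imread('pics/w6.png')[110:350,120:440];cv2.imwrite('pics/c6.png',cv2.resize(im,(800,600),interpolation=cv2.INTER_CUBIC))
E
```

```text
time_s: 6.4
tool_pos: [0.4481, -0.1403, 0.1384]
eef_rot: [0.789, 0.614, 0.0, 0.0]
wrist_force: [1.2, 0.9, 0.4]
opening: 0.15
grip_force: 39.1
6.4 [ 0.44811344 -0.14033135  0.13835635] 1.3233608413235243
[289.1 134.3] [287.4 134.4] [-1.2  0.2]
[213.7 165.1] [213.  165.2] [-0.5  0.1]
[262.4 272.8] [nan nan] [nan nan]
[332.1 247.4] [330.3 246.9] [-1.4  0.9]
[274.9 207.7] [272.9 206.8] [-1.4  1.1]
tool dxy -0.788814344176281 -1.4132859557016086h.py:27: RuntimeWarning: invalid value encountered in scalar divide
  return np.array([x+(m*xx).sum()/m.sum(),y+(m*yy).sum()/m.sum()])
```

View pics/c6.png

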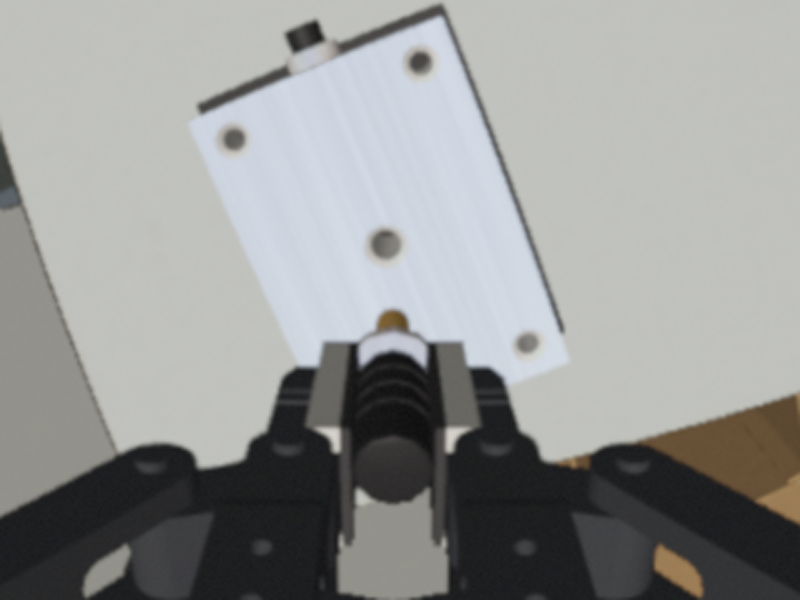

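The terminal opening is at (274,207.6) in the full picture, with the probe tip hanging straight below it in the image. A correction of about -2 mm along tool y is needed.

```bash
python3 -m jog '[[-1,0,-2,10,0],[-1,0,0,25,0],[-1,0,0,17,0],[-1,0,0,0,0],[-1,0,0,5,0],[-1,0,0,5,0],[-1,0,0,5,0],[-1,0,0,5,0],[-1,0,0,0,0]]'; python3 -c "
from h import *
snap('w7')
im=cv2.imread('pics/w7.png')[150:330,160:400];cv2.imwrite('pics/c7.png',cv2.resize(im,(800,600),interpolation=cv2.INTER_CUBIC))"
```

```text
time_s: 7.58
tool_pos: [0.4451, -0.1399, 0.0659]
eef_rot: [0.789, 0.614, -0.0, -0.0]
wrist_force: [-0.8, -0.3, -0.8]
opening: 0.148
grip_force: 39.0
7.575 [ 0.44505425 -0.13993356  0.06590419] 1.322725785937394
```

```bash
python3 -m jog '[[-1,0,0,5,0],[-1,0,0,5,0],[-1,0,0,5,0],[-1,0,0,3,0],[-1,0,0,2,0],[-1,0,0,0,0]]'
```

```text
time_s: 8.38
tool_pos: [0.4452, -0.14, 0.0462]
eef_rot: [0.789, 0.614, -0.0, -0.0]
wrist_force: [-0.1, 0.1, -0.4]
opening: 0.149
grip_force: 39.0
```

```bash
python3 -m jog '[[-1,0,0,1,0],[-1,0,0,1,0],[-1,0,0,1,0],[-1,0,0,1,0],[-1,0,0,0,0]]'
```

```text
time_s: 9.0
tool_pos: [0.4457, -0.1402, 0.0455]
eef_rot: [0.789, 0.614, -0.0, -0.001]
wrist_force: [-9.1, 4.1, 21.0]
opening: 0.15
grip_force: 41.3
```

```bash
python3 -m jog '[[0.2,0,0,0,0],[0.2,0,0,0,0],[0.2,0,0,0,0],[0.2,0,0,-20,0],[0.2,0,0,-30,0],[0.2,0,0,-40,0],[0.2,-10,0,-40,0],[0.2,-40,0,-30,0],[0.2,0,0,0,0]]'; python3 - <<'E'
from h import *
snap('w8');st=load('w8')
im=cv2.imread('pics/w8.png');p=proj([.446,-.1405,.036],st);print(p);x,y=map(int,p)
y0=max(0,y-75);x0=max(0,x-100);cv2.imwrite('pics/c8.png',cv2.resize(im[y0:y0+150,x0:x0+200],(800,600),interpolation=cv2.INTER_CUBIC));print(x0,y0)
E
```

```text
time_s: 10.12
tool_pos: [0.4341, -0.1907, 0.2054]
eef_rot: [0.79, 0.613, 0.001, 0.003]
wrist_force: [-0.2, -0.2, 0.3]
opening: 0.599
grip_force: 0.0
10.125 [ 0.43412394 -0.19073541  0.20539302] 1.3199455264595703
[274.79094333 135.09212662]
174 60
```

View pics/c8.png

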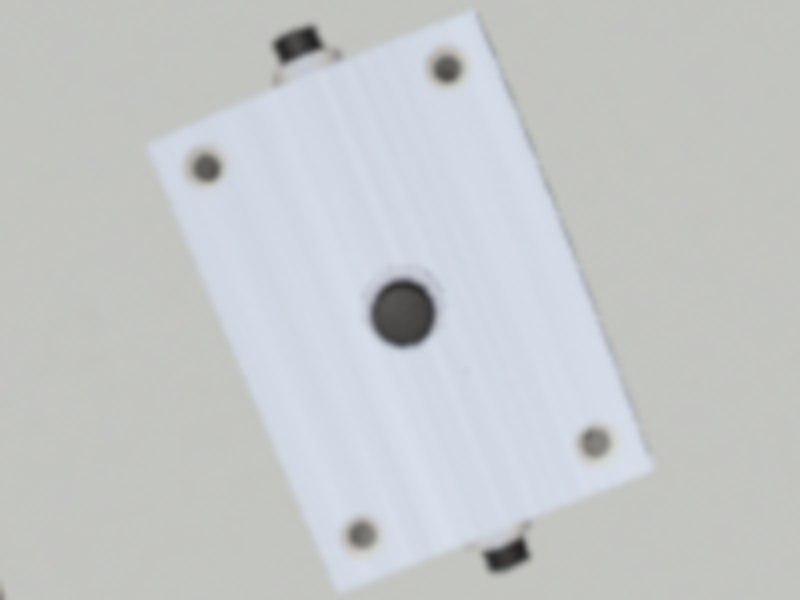

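The probe sits flush in the middle of the block, at crop (403,312). The threaded holes are at crop (446,68), (206,167), (361,534) and (594,441). Next is the cover, which I'll measure numerically.

```bash
python3 -m jog '[[1,40,-8,-10,0],[1,49,-8,-10,0],[1,49,-8,-10,0],[1,49,-8,0,0],[1,49,-8,0,0],[1,49,-8,0,0],[1,49,-8,0,0],[1,49,-8,0,0],[1,49,-8,0,0],[1,0,0,0,0]]'; python3 - <<'E'
from h import *
snap('w9')
st=load('w8');P=np.array([(446,68),(206,167),(361,534),(594,441)])/4+[174,60]
W=np.array([at('wrist',p,.036,st)[:2] for p in P]);c,th,r=fit2(W,L[:4]);print('block',c,th,(r*1000).round(1))
print('head top',at('wrist',np.array([403,312])/4+[174,60],.076,st))
st=load('w9');g=cv2.imread('pics/w9.png',0);p=proj([.51,.302,.005],st);print('pred',p)
m=cv2.morphologyEx((g<95).astype(np.uint8),cv2.MORPH_CLOSE,np.ones((3,3)))
n,lab,s,cc=cv2.connectedComponentsWithStats(m)
for i in range(1,n):
    if s[i,4]>300: print(s[i],cc[i].round(1))
x,y=map(int,p);print(g[max(0,y-60):y+60:6,max(0,x-72):x+72:6])
E
```

```text
time_s: 11.42
tool_pos: [0.4675, 0.251, 0.2298]
eef_rot: [0.788, 0.616, -0.002, -0.001]
wrist_force: [-0.2, -0.6, 0.1]
opening: 1.001
grip_force: 0.0
11.425 [0.46748059 0.25096484 0.22975879] 1.3280431204731575
block [ 0.44569239 -0.14108185] 0.13455209582594588 [[-0.2 -0.5]
 [ 0.4 -0.5]
 [ 0.1  0.4]
 [-0.3  0.6]]
head top [ 0.4459539  -0.14066366  0.076     ]
pred [303.50453888 125.27124289]
[478  16  31  40 498] [491.9  35.3]
[450 171  24  22 387] [461.4 181.6]
[ 510  195   50  125 4384] [538.7 257.5]
[    0   201   560   219 55848] [262.3 352.3]
[272 222 115  33 664] [326.7 236.6]
[274 258  33  60 441] [290.5 275.9]
[[194 194 194 194 194 193 194 194 193 194 194 193 142  99 194 194 194 194
  194 194 194 194 194 194]
 [194 193 194 194 194 194 194 194 194 193 127  98 175 102 183 194 193 194
  193 193 194 193 193 194]
 [194 193 194 194 194 194 194 193 123  98  99 100 191 144 101 194 194 193
  194 194 194 194 193 194]
 [194 194 194 193 194 194 120  98  97  98  98 102  98 101 101 182 194 194
  193 194 194 194 194 194]
 [194 193 194 194 131  98  97  97  98  97  99  99 101 102 101 101 193
[... 847 characters left out ...]
95 194 194 195 195 177  99  98  97  98 100  98  97 100 100 104 102
  100 102 191 194 194 194]
 [195 195 194 195 194 195 194  98  98 100  97  95  95  99 100 101 101 103
  149 191 110 195 195 194]
 [194 194 193 195 195 195 194 182  98  99 100  99 101 100 102 100 101 105
  123 145 101 195 195 194]
 [195 195 194 194 194 195 195 195  99  99  98 100 101  98 100 102 103 103
  104 163 194 195 194 195]
 [194 194 195 195 195 195 196 195 185  99  99 100 101 102 100 100 101 167
  194 195 195 195 194 194]
 [195 195 195 194 195 194 195 195 195 107 158 194 101 103 100 168 195 195
  194 195 195 195 194 195]
 [194 195 194 194 195 195 194 194 195 190 106 143 103 169 195 194 195 194
  195 195 195 195 194 195]]
```

```bash
cat >> h.py <<'E'
def cover(name,guess,z=.0025):
    st=load(name);g=cv2.imread(f'pics/{name}.png',0);m=(g<148).astype(np.uint8)
    cs,hi=cv2.findContours(m,cv2.RETR_CCOMP,cv2.CHAIN_APPROX_NONE)
    x0=proj(guess,st);H=[]
    for c,h in zip(cs,hi[0]):
        if h[3]<0 or not 8<cv2.contourArea(c)<600: continue
        M=cv2.moments(c);p=np.array([M['m10'],M['m01']])/M['m00']
        if np.hypot(*(p-x0))<110: 
            # grey-weighted refinement
            w=int(np.sqrt(cv2.contourArea(c)))+3;X,Y=map(int,p.round());q=g[Y-w:Y+w+1,X-w:X+w+1].astype(float);q=np.clip(q-110,0,None);mm=np.zeros_like(g);cv2.drawContours(mm,[c],-1,1,-1);mm=cv2.dilate(mm,np.ones((3,3)))[Y-w:Y+w+1,X-w:X+w+1];q=q*mm
            yy,xx=np.mgrid[-w:w+1,-w:w+1];H.append([X+(q*xx).sum()/q.sum(),Y+(q*yy).sum()/q.sum()]);print('hole',np.round(H[-1],1),cv2.contourArea(c))
    return st,np.array([at('wrist',h,z,st)[:2] for h in H])
E
python3 - <<'E'
from h import *
st,W=cover('w9',[.51,.302,.005]);print(W.round(4))
print(np.round([[np.hypot(*(a-b))*1000 for a in W] for b in W],1))
E
```

```text
hole [294.9 174.9] 78.5
hole [342.8 151.1] 79.5
hole [255.6  99.2] 89.5
hole [304.6  74.6] 82.5
[[0.4875 0.2486]
 [0.5477 0.2629]
 [0.4651 0.3435]
 [0.5251 0.3579]]
[[  0.   61.9  97.6 115.6]
 [ 61.9   0.  115.5  97.7]
 [ 97.6 115.5   0.   61.7]
 [115.6  97.7  61.7   0. ]]
```

```bash
python3 -m jog '[[1,0,0,0,-0.158],[1,0,0,0,-0.158],[1,0,0,0,-0.159],[1,21,25,30,0],[1,21,25,30,0],[1,0,0,40,0],[1,0,0,15,0],[1,0,0,0,0],[1,0,0,0,0]]'; python3 - <<'E'
from h import *
snap('w10');print(manip.state()['joint_positions'].__repr__())
st,W=cover('w10',[.5064,.3033,.005]);print(W.round(4))
for l in L: 
    th=.2325;R=np.array([[np.cos(th),-np.sin(th)],[np.sin(th),np.cos(th)]]);X=np.r_[[.5064,.3033]+R@l,.0025];print('pred',X.round(4),proj(X,st).round(1))
y=yaw(st);d=np.array([.5064,.3033])-st['tool_pos'][:2];print('tool dxy',d@[np.cos(y),np.sin(y)]*1000,d@[np.sin(y),-np.cos(y)]*1000)
E
```

```text
time_s: 12.6
tool_pos: [0.5094, 0.3002, 0.1191]
eef_rot: [0.623, 0.782, 0.001, 0.001]
wrist_force: [0.2, 0.4, 0.8]
opening: 1.0
grip_force: 0.0
12.6 [0.50938019 0.3001774  0.1191378 ] 1.7972143821446862
array([ 4.41930184e-01,  8.94579394e-02,  1.88302859e+00, -8.69751106e-06,
        1.16559846e+00,  2.15321591e-01])
hole [309.9 251.8] 96.5
hole [239.  252.3] 96.0
hole [312.1 137.8] 156.0
hole [234.7 138.5] 149.5
[[0.5477 0.2632]
 [0.4877 0.2489]
 [0.5251 0.3581]
 [0.4652 0.3439]]
pred [0.5253 0.3581 0.0025] [312.3 137.9]
pred [0.4649 0.3438 0.0025] [234.4 138.5]
pred [0.4875 0.2485 0.0025] [238.7 252.6]
pred [0.5479 0.2628 0.0025] [309.9 252.3]
pred [0.5064 0.3033 0.0025] [273.8 197.8]
tool dxy 3.7119187572454515 -2.2031333204419385
```

```bash
python3 -m jog '[[1,3.8,-2.2,20,-0.006],[1,0,0,40,0],[1,0,0,30,0],[1,0,0,12,0],[1,0,0,5,0],[1,0,0,0,0]]'; python3 -m jog '[[-1,0,0,0,0],[-1,0,0,0,0],[-1,0,0,0,0],[-1,0,0,0,0],[-1,0,0,0,0],[-1,0,0,0,0]]' 80
```

```text
time_s: 13.4
tool_pos: [0.5061, 0.3037, 0.011]
eef_rot: [0.62, 0.785, 0.001, 0.0]
wrist_force: [0.4, 0.4, 0.1]
opening: 1.002
grip_force: 0.0
time_s: 14.15
tool_pos: [0.5065, 0.3038, 0.0115]
eef_rot: [0.62, 0.784, 0.001, 0.0]
wrist_force: [0.2, 0.0, 5.2]
opening: 0.507
grip_force: 83.0
```

```bash
python3 -m jog '[[-1,0,0,-10,0],[-1,0,0,-30,0],[-1,0,0,-45,0],[-1,0,0,-50,0],[-1,0,0,-45,0],[-1,0,0,-25,0.05],[-1,0,0,0,0.049],[-1,0,0,0,0],[-1,0,0,0,0]]'; python3 - <<'E'
from h import *
snap('w11');st=load('w11');q=dict(tool_pos=np.zeros(3),eef_rot=np.array([0,0,0,1.]))
for l in L[:4]: print('pred px',proj([l[1],l[0],.0115-.0025],q).round(1))
g=cv2.imread('pics/w11.png',0);print(g[100:290:10,190:370:10])
y=yaw(st);d=np.array([.446,-.1408])-st['tool_pos'][:2];print('yaw target',.1335+np.pi/2,'tool dxy',d@[np.cos(y),np.sin(y)]*1000,d@[np.sin(y),-np.cos(y)]*1000)
E
```

```text
time_s: 15.28
tool_pos: [0.5047, 0.303, 0.2139]
eef_rot: [0.658, 0.753, -0.001, -0.001]
wrist_force: [0.9, -0.4, -2.4]
opening: 0.505
grip_force: 82.1
15.275 [0.5046844  0.30297332 0.21391281] 1.7054880388959637
pred px [342.2 160.7]
pred px [211.3 160.7]
pred px [223.3 331.7]
pred px [330.2 331.7]
[[214 214 214 215 214 214 214 214 215 215 214 215 214 215 215 214 214 214]
 [214 214 214 215 214 214 214 214 214 214 214 214 215 215 215 214 214 214]
 [214 214 214 215 214 215 214 214 215 214 215 215 215 214 214 214 214 215]
 [215 214 215 215 215 214 214 215 215 214 215 215 215 215 215 214 214 214]
 [124 109 109 112 114 110 114 113 113 113 114 114 114 117 114 115 115 120]
 [112 112 146 113 114 111 115 113 113 114 114 114 115 117 115 134 116 114]
 [112  77 214 214 114 111 115 114 114 113 113 114 115 117 119 214 212 115]
 [114 110 212 140 116 111 116 115 114 114 114 114 115 118 114 214  89 115]
 [125 112 111 114 115 110 116 114 114 113 113 114 117 118 115 115 117 115]
 [147 113 111 114 116 110 117 113 113 114 114 115 117 118 116 116 118 116]
 [175 113 111 115 117 110 116 115 113 113 113 114 117 118 116 116 118 116]
 [201 114 112 114 117 111 116 115 114 113 115 114 119 119 118 115 117 117]
 [209 114 112 113 116 112 116 114 113 114 114 115 118 119 117 114 117 119]
 [214 113 113 113  84  60  61  60  60  61  62  59  62  61 119 115 118 144]
 [214 112 112 113  61  62  61  60  60  61  60  61  61  62 119 115 116 188]
 [214 112 114 128  61  62  62  62  63  61  62  62  62  62  63 118 117 207]
 [215  94  96  80  75  72  68  68  69  69  70  70  72  76  79 129  44 214]
 [214  44 129 115 119 119 118 118 118 119 118 118 118 118 117 128  45 192]
 [ 82  54 129 108 118 118 119 119 119 119 118 119 119 118 117 120 128  43]]
yaw target 1.7042963267948965 tool dxy -431.8735390142537 -117.74489897785857
```

```bash
python3 -m jog '[[-1,-25,-7,0,0],[-1,-45,-12,0,0],[-1,-50,-14,0,0],[-1,-50,-14,0,0],[-1,-50,-14,0,0],[-1,-50,-14,0,0],[-1,-50,-14,0,0],[-1,-50,-14,0,0],[-1,-40,-10,0,0],[-1,-20,-5,0,0]]' >/dev/null; python3 -m jog '[[-1,0,0,0,0],[-1,0,0,0,0]]'; python3 - <<'E'
from h import *
snap('w12');st=load('w12');q=dict(tool_pos=np.zeros(3),eef_rot=np.array([0,0,0,1.]))
g=cv2.imread('pics/w12.png',0)
y=yaw(st);d=np.array([.446,-.1408])-st['tool_pos'][:2];print('tool dxy',d@[np.cos(y),np.sin(y)]*1000,d@[np.sin(y),-np.cos(y)]*1000)
# cover hole centroids in tool frame
for x,yy in [(342,161),(211,161)]:
    c=g[yy-14:yy+15,x-14:x+15].astype(float);m=(c>150);Y,X=np.nonzero(m);print('hole',x+X.mean()-14,yy+Y.mean()-14,m.sum(),(at('wrist',(x+X.mean()-14,yy+Y.mean()-14),.009,q)*1000).round(1))
E
```

```text
time_s: 16.82
tool_pos: [0.4458, -0.138, 0.2149]
eef_rot: [0.658, 0.753, 0.0, -0.001]
wrist_force: [0.1, 1.0, -2.5]
opening: 0.504
grip_force: 82.1
16.825 [ 0.44584467 -0.13798982  0.21491223] 1.7050851241839604
tool dxy -2.805677190514128 -0.22231240599501664
hole 341.28608923884514 161.251968503937 381 [48.7 30.6  9. ]
hole 211.83862433862433 161.2910052910053 378 [ 48.7 -30.8   9. ]
```

```bash
python3 -m jog '[[-1,-2.5,0,15,0],[-1,0,0,30,0],[-1,0,0,40,0],[-1,0,0,30,0],[-1,0,0,20,0],[-1,0,0,8,0],[-1,0,0,4,0],[-1,0,0,0,0],[-1,0,0,0,0],[-1,0,0,0,0]]'; python3 - <<'E'
from h import *
snap('w13');st=load('w13');g=cv2.imread('pics/w13.png',0);q=dict(tool_pos=np.zeros(3),eef_rot=np.array([0,0,0,1.]))
y=yaw(st);d=np.array([.446,-.1408])-st['tool_pos'][:2];print('tool dxy',d@[np.cos(y),np.sin(y)]*1000,d@[np.sin(y),-np.cos(y)]*1000,y-.1335-np.pi/2)
c,th=np.array([.446,-.1408]),.1335;R=np.array([[np.cos(th),-np.sin(th)],[np.sin(th),np.cos(th)]])
for l in L[:2]: print('thread pred px',proj(np.r_[c+R@l,.036],st).round(1))
print(g[147:176:2,328:358:2]);print(g[147:176:2,196:226:2]);print(manip.state()['joint_velocities'].round(4))
E
```

```text
time_s: 18.12
tool_pos: [0.4469, -0.1413, 0.0691]
eef_rot: [0.658, 0.753, 0.0, 0.001]
wrist_force: [-0.0, -0.0, -2.7]
opening: 0.507
grip_force: 82.0
18.125 [ 0.44685118 -0.14127335  0.06907955] 1.7047961639536755
tool dxy 0.5828219745434307 -0.7803117191491246 0.0004998371587789929
thread pred px [332.2 153.7]
thread pred px [218.5 153.7]
[[110 111 111 112 113 113 112 110 111 111 113 111 113 112 110]
 [109 111 112 113 113 113 112 111 111 111 112 113 112 112 111]
 [110 110 112 113 113 157 188 216 220 193 136 110 113 112 112]
 [111 111 112 110 122 201 224 231 235 233 218 133 108 112 111]
 [110 111 110 125 142 213 226 231 235 233 231 196 100 110 110]
 [110 110 121 142 174 222 228 234 235 233 231 223 120 103 111]
 [110 110 146 181 214 227 231 235 234 233 231 226 142  97 109]
 [110 126 205 224 226 229 233 235 234 233 231 227 153  94 111]
 [110 128 212 227 227 232 234 235 234 233 231 224 137  96 109]
 [111 123 210 230 230 233 234 235 235 233 231 217 108 100 111]
 [110 111 183 229 230 233 234 235 234 233 227 176  88 109 111]
 [111 111 133 213 229 232 234 235 234 226 188  94 100 110 111]
 [
[... 483 characters left out ...]
06 109 108 109 108]
 [108 106  79 192 229 230 223 209 204 146 115 122 121 109 109]
 [109 101  78 212 230 230 227 218 214 200 166 147 147 122 110]
 [109  98  75 214 230 230 228 227 219 219 217 212 211 165 110]
 [110  99  65 206 229 230 229 231 228 224 223 225 224 170 109]
 [110 104  68 167 229 230 229 230 230 230 229 229 225 153 108]
 [110 107  82  99 206 230 229 230 231 230 230 230 218 130 110]
 [109 109 101  68 129 212 228 230 231 231 230 227 175 111 110]
 [108 110 108  97  75 120 179 213 221 220 199 167 118 109 110]
 [108 110 110 108 103  93  88 101 113 113 111 109 111 110 109]
 [108 110 109 108 109 109 107 105 107 109 110 110 111 110 109]]
[ 0.0005  0.0019  0.0043 -0.0005  0.0011  0.0014]
```

```bash
python3 -m jog '[[-1,0.8,-0.7,1,0],[-1,0,0,0,0],[-1,0,0,0,0],[-1,0,0,0,0],[-1,0,0,0,0],[-1,0,0,0,0]]'; python3 -c "
from h import *
s=manip.state();d=np.array([.446,-.1408])-s['tool_pos'][:2];print(d*1000,np.abs(s['joint_velocities']).max(),s['grip_force'])
print(manip.close_job())"
```

```text
time_s: 18.92
tool_pos: [0.4455, -0.1403, 0.0673]
eef_rot: [0.658, 0.753, -0.0, -0.0]
wrist_force: [0.6, 0.7, -2.1]
opening: 0.508
grip_force: 82.0
[ 0.46717567 -0.47182836] 0.0023769821941820287 82.02024221420288
the job is handed in; nothing more can be done
None
```

The probe is plugged fully home in the block and released. The cover is held still about 2 cm above the block, its holes within about 1 mm of the threaded ones by my measurements. I handed the job in at about 19 s; no verdict came back.

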